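Hang up the hair band and open the push-and-turn medicine bottle

TASK

The hair band is parked over the medicine bottle: hang it over the bar of the steel rail and let go of it, so that the bottle is free. Then push the bottle's safety cap straight down, only then twist it anticlockwise while keeping it down, lift it off and finish still holding the cap level in the gripper, a few centimetres straight above the open bottle. Leave the other things on the desk alone.

Things in the scene. Friction and masses are not known exactly. Their poses are not given: they have to be found in the camera images.
- band_mid (a point): Centre of the crown of a chunky rigid blue hair band, an upside-down U parked over the capped bottle. The crown is a block 42 mm (x) by 26 mm (y) by 26 mm (z), this point 13 mm above its flat underside, which rests on the cap and later on the bar, so keep it free. The U spreads along x, z is up. Pinch the crown across y from above
- rail_mid (a point): Middle of the axis of the rail's round steel bar: 12 mm thick, 240 mm long, along this point's y, 140 mm above the desk, on two fixed posts. The hair band hangs on it with its y along the bar, the crown's underside on the bar, one arm of the U on each side
- cap_mid (a point): Centre of the white push-and-turn cap on the bottle: 50 mm across, 32 mm high, this point 16 mm below its flat top; z up along its axis; at the start its x is within 0.15 rad of bottle_mouth's x. The upper 16 mm are a solid cylinder to grip; below its rim the bottle is narrower than the cap for 60 mm
- bottle_mouth (a point): Centre of the open rim of the amber medicine bottle, 93 mm above the desk; z up; the bottle (48 mm across) stands fixed in a black rubber suction base 84 mm across, 22 mm high. With the cap locked on, cap_mid is 8 mm above this point; the cap's lower rim then lies 8 mm below it
- seal (a joint): Spring-loaded white seal in the bottle's mouth, in m: 0 with the cap locked on, grows as the cap is pushed down (0.004 frees the cap, 0.008 is the hard stop), -0.002 with the cap off
- band: The whole hair band, about 90 g, 130 mm wide along x, 26 mm wide along y all over; its two ends hang 91 mm below the crown's underside, 104 mm apart inside. Origin in the middle of the crown's underside, axes as band_mid
- cap: The whole cap, about 25 g; origin at the centre of its lower rim. Locked by three lugs: push it down (spring: 4 N at first, 10 N at 4 mm, hard stop at 8 mm, 16 N); 4 mm down frees it; push it down before turning, then keep it down and turn it anticlockwise seen from above (red arrows) about 64 degrees (50 to 80 are good, then a stop); lift it straight off
- bottle: the fixed bottle with its base; origin on the desk under its centre
- rail: the fixed rail; origin on the desk below rail_mid; y along the bar
- snow_globe: glass snow globe on a dark wooden foot, 76 mm wide, 94 mm high; fragile bystander, leave alone; origin under its centre
- chopsticks: blue ceramic holder, 68 mm wide, 100 mm high, with two white chopsticks standing in it up to 240 mm; bystander; origin under its centre
- ice_tray: empty orange ice cube tray 110 x 220 x 34 mm; bystander; origin under its centre
- mug: white mug 82 mm wide, 95 mm high; bystander; origin under its centre
Not all that is in view belongs to the job. Of the things shaped like the band, the blue one is meant. There is more than one size of the bottle; the job needs the smaller.

How it is judged:
By the outcome, as a careful person would: the job done as asked, in the order asked, and still so for the second after the job is handed in, while the arm keeps its last pose, push and grip.
It also fails if it takes over 61 s, if anything falls off the work surface, if the arm or the gripper's body presses on something with over 40 N, if the wrist force passes 120 N, or if a joint passes its speed limit or range.

ROBOT

A 7-joint arm with a two-finger parallel gripper is mounted at the origin on the work surface. World frame = base frame: x ahead of the robot, y to its left, z up, the work surface at z = 0. Lengths are in m, angles in degrees, forces in N, time in s.
With the tool pointing down it reaches from about 0.35 to 0.775 m from the base axis. Payload 3.1 kg.
Tool frame: the origin (TCP) lies on the centre line of the jaws, within the pads' length; the fingertips stand 17 mm ahead of it and the grasp point (between the pads) lies 2 mm behind it (robot.tip_reach is the distance from the TCP to the fingertips, in m); z points along the fingers, y is the direction in which the jaws open and shut (so a half turn about z gives the same grasp; the last joint's range is limited). The gripper opens to 85 mm and grips with 20 to 120 N. Pads are 22 mm wide; open, the fingers measure 114 mm over their backs; the gripper's body (76 mm by 85 mm) begins 54 mm behind the grasp point. The pads swing forward as they close: fully open they stand 13 mm farther back than shut.
Start: joints at [65.162, 17.813, 0.802, 86.603, -0.252, 75.585, -1.558], TCP at [0.21, -0.508, 0.214] pointing down, gripper open.
Joint ranges: [-154.91, 154.91], [-16.99, 109.72], [-72.82, 74.43], [7.12, 147.25], [-82.49, 262.49], [11.32, 116.49], [-174.64, 174.64]. Speed limits (degrees/s): [159.86, 159.86, 180, 180, 180, 180, 180].

INTERFACE

Orientations are given as [roll, pitch, yaw] about the fixed x, y, z axes, in that order (R = Rz(yaw) Ry(pitch) Rx(roll)).
In Python, from station import robot, fingers, vision, workorder, recognise gives the robot as it stands. Calls block until the motion is done:
- robot.move_to(position, orientation): joint-space move of the TCP to a pose.
- robot.line_to(position, orientation=None, velocity=0.15, f_stop=None): straight line of the TCP; orientation=None keeps the orientation; velocity is the mean speed in m/s. With f_stop (N) it stops when the force on the tool has changed by that much, and returns True; else False.
- robot.move_j(angles): joint-space move.
- fingers.gripper_to(opening, force=None): opening from 0.0 (shut) to 1.0 (fully open); force is the grip in N (None keeps the last); returns when the fingers have stopped.
- robot.pause(seconds).
- robot.inverse_kinematics(position, orientation): joint angles nearest the present ones, or None.
- vision.grab_frame(name): name is "scene" or "side" or "wrist"; returns the picture (420x560x3 uint8, red, green, blue); there is no depth.
- vision.calibration(name): a dict with "mtx" (3x3 intrinsics, pixels), "extrinsics" (4x4, takes a point from world to camera coordinates); the wrist camera has in their place "T_tool_cam" (4x4, takes a point from camera to tool coordinates, whose origin is the TCP and whose axes are the flange's). Camera axes: x right, y up, looking along -z (the intrinsics and any distortion apply to the point x, -y, -z); pixel columns grow to the right and rows downward; lengths in m; the calibration is good to about 2 mm. A picture is of the moment at which its call begins: read the wrist's pose just before it. calibration takes no time and is no camera call.
A pose or a line that the arm cannot do raises robot.PlanningError and nothing moves.
- workorder.close_job(): hands the job in, once; it reports no verdict.
Trained networks look in the newest picture that a camera, given by its name, has taken for a name from the list of things; names that differ only in an ending like _2 or _b are one class to them, and where a whole thing is asked for, a point or a joint stands for the part that bears it (a point fixed in the world has none). Each returns a list of dicts, best first, with "p" (0 to 1); they miss things now and then, are a little off and sometimes report something else, mostly with a low value. They report only what shows in the picture. A call takes as long as a camera call. They do not tell look-alikes from the thing itself.
- recognise(label, camera): "rect" ([centre column, centre row, width, height] in pixels, round what is visible of it).
Readings, each from a call of its own:
- robot.current_time_s(): time.
- robot.current_joint_positions(): joint angles.
- robot.current_dq(): joint speeds.
- robot.current_joint_torque(): joint torques, N m.
- robot.current_tool_pos(): TCP position.
- robot.current_eef_rot(): TCP orientation.
- robot.current_contact_force(): force on the tool from outside, world axes, zero at the start.
- robot.current_torque(): the same for the moment, N m.
- robot.current_finger_gap(): opening from 0.0 (shut) to 1.0 (fully open).
Only numpy, scipy, OpenCV 4.12 (cv2) and the standard library are available. Lean on these libraries where they do the work, as an engineer would, in place of code of your own. Each camera call takes 0.05 s, during which the arm holds its last target.

## Working session

There is one attempt and no reset: what is moved stays moved. The work goes in short steps, each a Python script; the robot and the scene stay as the last script left them, time stands still between calls to the robot, and variables do not carry over. Pictures are saved under pics/ and viewed, and the job is handed in when it is done.

```bash
mkdir -p pics; ls
python3 - <<'E'
from station import robot, fingers, vision, workorder, recognise
import cv2
for n in ("scene","side","wrist"):
    im=vision.grab_frame(n); cv2.imwrite(f"pics/{n}0.png",cv2.resize(im[:,:,::-1],(800,600)))
    c=vision.calibration(n); print(n,{k:(v.round(4).tolist() if hasattr(v,'round') else v) for k,v in c.items()})
    for l in ("band","cap","bottle","rail","band_mid","cap_mid","rail_mid","bottle_mouth"):
        try: print(l,[(list(map(round,d['rect'])),round(d['p'],2)) for d in recognise(l,n)][:4])
        except Exception as e: print(l,e)
print(robot.current_time_s(),robot.current_eef_rot())
E
```

```text
pics
scene {'mtx': [[404.5054, 0.0, 276.9242], [0.0, 404.5054, 208.6762], [0.0, 0.0, 1.0]], 'extrinsics': [[-0.5154, 0.857, 0.0056, 0.3269], [-0.6857, -0.4163, 0.5972, 0.2823], [0.5141, 0.3039, 0.8021, -1.3286], [0.0, 0.0, 0.0, 1.0]]}
band [([383, 212, 46, 55], 0.69)]
cap [([361, 255, 17, 25], 0.6)]
bottle [([355, 271, 29, 32], 0.93), ([420, 302, 57, 61], 0.91)]
rail [([249, 195, 106, 70], 0.96)]
band_mid [([380, 215, 42, 49], 0.85), ([364, 258, 35, 62], 0.59)]
cap_mid [([361, 254, 15, 22], 0.63)]
rail_mid [([251, 195, 109, 69], 0.78), ([355, 272, 28, 32], 0.18)]
bottle_mouth [([420, 302, 58, 59], 0.76), ([355, 274, 30, 33], 0.62), ([215, 123, 31, 35], 0.43)]
side {'mtx': [[420.4669, 0.0, 281.9792], [0.0, 420.4669, 209.3792], [0.0, 0.0, 1.0]], 'extrinsics': [[-0.9589, -0.283, -0.0183, 0.5088], [0.1237, -0.4754, 0.871, -0.1935], [-0.2552, 0.833, 0.4909, -1.1007], [0.0, 0.0, 0.0, 1.0]]}
band [([261, 264, 49, 54], 0.9), ([324, 284, 37, 53], 0.67)]
cap [([263, 261, 26, 17], 0.74), ([304, 215, 24, 80], 0.29)]
bottle [([238, 316, 56, 75], 0.9), ([261, 284, 28, 35], 0.62)]
rail [([304, 211, 23, 87], 0.85), ([365, 185, 30, 36], 0.67)]
band_mid [([260, 265, 47, 50], 0.71), ([322, 286, 37, 55], 0.64), ([155, 270, 35, 99], 0.3)]
cap_mid [([262, 262, 22, 14], 0.58)]
rail_mid [([304, 212, 25, 84], 0.71), ([259, 197, 38, 43], 0.44), ([262, 260, 26, 15], 0.39)]
bottle_mouth [([262, 284, 33, 39], 0.77), ([234, 317, 52, 76], 0.6)]
wrist {'mtx': [[333.303, 0.0, 279.5883], [0.0, 333.303, 206.7347], [0.0, 0.0, 1.0]], 'T_tool_cam': [[-0.0003, 0.9604, 0.2788, 0.0696], [1.0, 0.0004, -0.0004, 0.0008], [-0.0005, 0.2788, -0.9604, -0.1597], [0.0, 0.0, 0.0, 1.0]]}
band []
cap []
bottle []
rail []
band_mid []
cap_mid []
rail_mid []
bottle_mouth []
1.35 [-1.79998553e+02  4.08418178e-04  2.24560207e+01]
```

View pics/scene0.png

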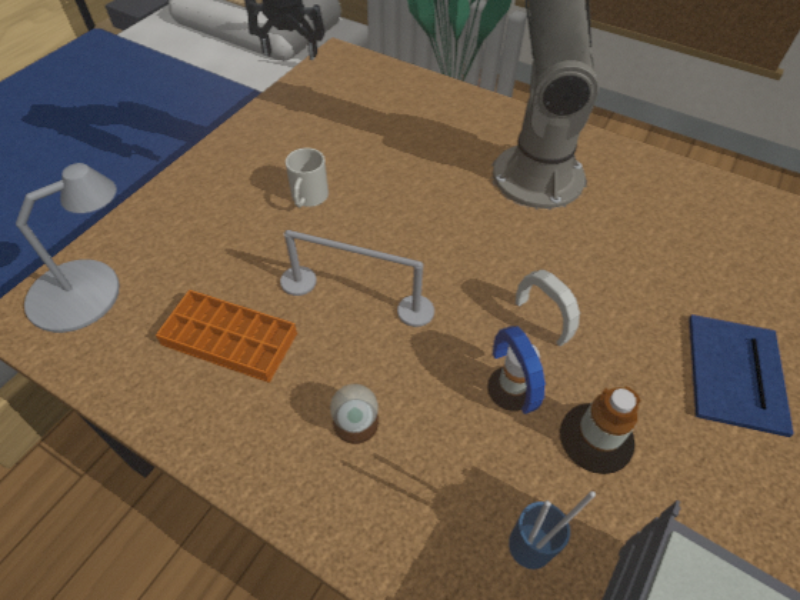

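View pics/side0.png

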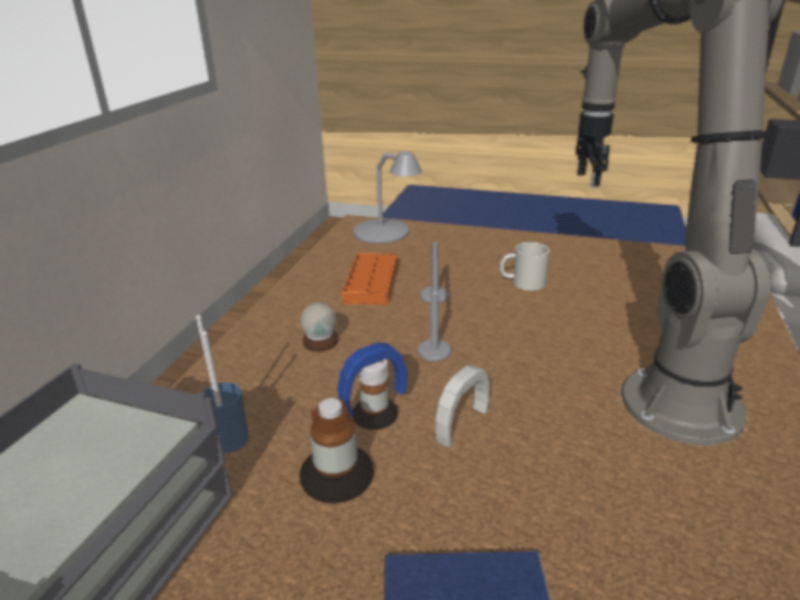

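```bash
cat > h.py <<'E'
from station import robot, fingers, vision, workorder, recognise
import cv2, numpy as np
from scipy.spatial.transform import Rotation as R
def cam(n):
    c=vision.calibration(n)
    if 'extrinsics' in c: T=np.linalg.inv(c['extrinsics'])
    else:
        t=np.eye(4); t[:3,3]=robot.current_tool_pos(); t[:3,:3]=R.from_euler('xyz',robot.current_eef_rot(),degrees=True).as_matrix()
        T=t@c['T_tool_cam']
    return c['mtx'],T
def ray(n,px,C=None):
    K,T=C or cam(n)
    d=np.array([(px[0]-K[0,2])/K[0,0],-(px[1]-K[1,2])/K[1,1],-1.])
    return T[:3,3],T[:3,:3]@d
def atz(n,px,z,C=None):
    o,d=ray(n,px,C); return o+d*(z-o[2])/d[2]
def proj(n,P,C=None):
    K,T=C or cam(n)
    p=np.linalg.inv(T)@np.append(P,1); return np.array([K[0,2]+K[0,0]*p[0]/-p[2],K[1,2]-K[1,1]*p[1]/-p[2]])
def crop(im,c,r,w,h,f,name):
    x=im[max(0,r-h//2):r+h//2,max(0,c-w//2):c+w//2]
    cv2.imwrite('pics/'+name,cv2.resize(x[:,:,::-1],None,fx=f,fy=f,interpolation=cv2.INTER_CUBIC))
E
python3 - <<'E'
from h import *
s=vision.grab_frame('scene'); crop(s,370,258,140,110,5,'c1.png')
s=vision.grab_frame('side'); crop(s,265,265,140,110,5,'c2.png')
crop(s,305,205,100,120,5,'c4.png')
s=vision.grab_frame('scene'); crop(s,250,195,140,110,5,'c3.png')
s=.7
print('cap',atz('scene',(363,250),.109),atz('side',(262,259),.109))
print('bottle base',atz('scene',(360,271),.022),atz('side',(263,287),.02))
print('rail posts',atz('scene',(209,197),0),atz('scene',(291,217),0),atz('side',(304,245),0),atz('side',(304,206),0))
print('bar ends',atz('scene',(202,165),.14),atz('scene',(294,186),.14),atz('side',(304,170),.14))
E
```

```text
cap [0.53998239 0.16905016 0.109     ] [0.52499941 0.18434005 0.109     ]
bottle base [0.54214479 0.17877383 0.022     ] [0.52661897 0.18316086 0.02      ]
rail posts [ 5.35441128e-01 -2.82731049e-01  1.11022302e-16] [ 0.47561262 -0.05081807  0.        ] [ 0.47787356 -0.05644321  0.        ] [ 0.53601497 -0.29259721  0.        ]
bar ends [ 0.54135519 -0.27784667  0.14      ] [ 0.48061994 -0.04495194  0.14      ] [ 0.53611464 -0.28866426  0.14      ]
```

View pics/c1.png

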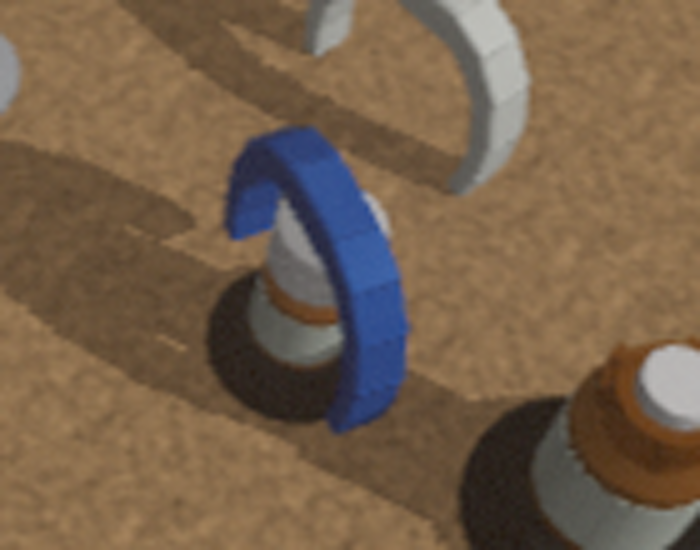

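View pics/c2.png

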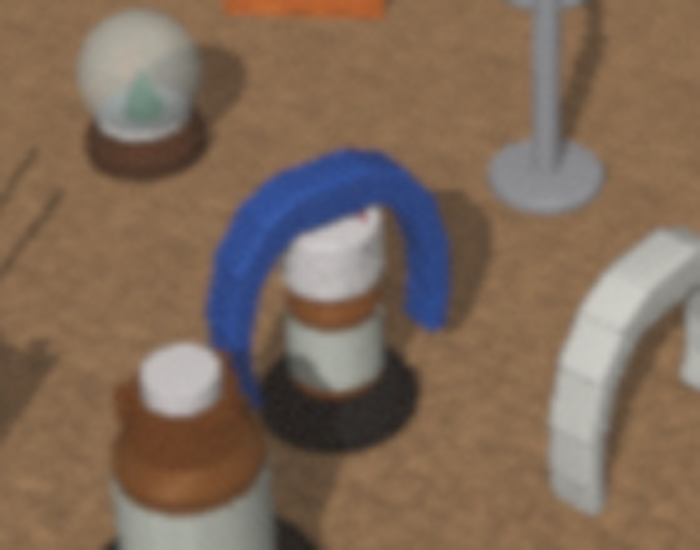

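View pics/c3.png

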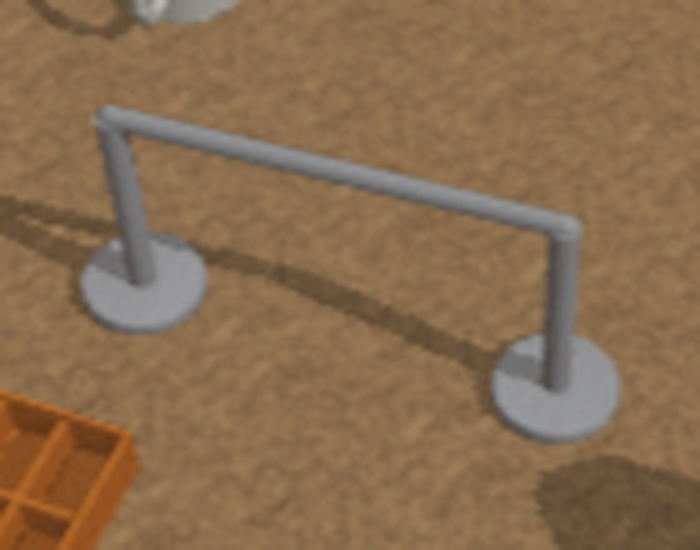

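Run:
```python
from h import *
print(atz('scene',(350,248),.03),atz('scene',(371,287),.026))
print('side',atz('side',(195+430/5,210+320/5),.026),atz('side',(195+250/5,210+400/5),.026))
for p,y in (((.51,-.16,.33),0),((.50,.17,.33),0)):
  for yaw in range(-180,181,30):
    q=robot.inverse_kinematics(p,[180,0,yaw]); print(p,yaw,None if q is None else np.round(q))
```

```text
[0.50070539 0.13173977 0.03      ] [0.56970046 0.21837141 0.026     ]
side [0.49509762 0.12759954 0.026     ] [0.56401986 0.21271511 0.026     ]
(0.51, -0.16, 0.33) -180 [ 41.  17. -35.  74.  10.  92.  98.]
(0.51, -0.16, 0.33) -150 [ 57.  24. -62.  74.  21.  94. 119.]
(0.51, -0.16, 0.33) -120 [ 57.  24. -62.  74.  21.  94. 149.]
(0.51, -0.16, 0.33) -90 [  21.   14.   -7.   75.    2.   91. -166.]
(0.51, -0.16, 0.33) -60 [  24.   15.  -11.   75.    3.   91. -137.]
(0.51, -0.16, 0.33) -30 [  26.   15.  -13.   75.    3.   91. -107.]
(0.51, -0.16, 0.33) 0 [ 28.  15. -17.  75.   4.  91. -78.]
(0.51, -0.16, 0.33) 30 [ 29.  15. -18.  75.   5.  91. -48.]
(0.51, -0.16, 0.33) 60 [ 32.  16. -22.  75.   6.  91. -19.]
(0.51, -0.16, 0.33) 90 [ 36.  16. -27.  74.   7.  91.  10.]
(0.51, -0.16, 0.33) 120 [ 39.  17. -32.  74.   9.  91.  38.]
(0.51, -0.16, 0.33) 150 [ 39.  17. -31.  74.   9.  91.  68.]
(0.51, -0.16, 0.33) 180 [ 41.  17. -35.  74.  10.  92.  98.]
(0.5, 0.17, 0.33) -180 [ 17.  20. -54.  75.  16.  93.  56.]
(0.5, 0.17, 0.33) -150 [ 21.  23. -62.  75.  20.  94.  83.]
(0.5, 0.17, 0.33) -120 [ 21.  23. -62.  75.  20.  94. 113.]
(0.5, 0.17, 0.33) -90 [ 21.  23. -62.  75.  20.  94. 143.]
(0.5, 0.17, 0.33) -60 [ -66.   21.   65.   78.  -19.   93. -153.]
(0.5, 0.17, 0.33) -30 [  18.   21.  -56.   75.   17.   93. -155.]
(0.5, 0.17, 0.33) 0 [  20.   22.  -59.   75.   19.   93. -126.]
(0.5, 0.17, 0.33) 30 [ 22.  24. -64.  75.  21.  94. -98.]
(0.5, 0.17, 0.33) 60 [ 22.  24. -64.  75.  21.  94. -68.]
(0.5, 0.17, 0.33) 90 [ 22.  23. -63.  75.  21.  94. -38.]
(0.5, 0.17, 0.33) 120 [ 21.  23. -61.  75.  20.  94.  -7.]
(0.5, 0.17, 0.33) 150 [ 21.  22. -61.  75.  19.  94.  23.]
(0.5, 0.17, 0.33) 180 [ 17.  20. -54.  75.  16.  93.  56.]
```

Run:
```python
from h import *
def look(p,yaw,name,labels):
    robot.move_to(p,[180,0,yaw]); robot.pause(.2)
    C=cam('wrist'); im=vision.grab_frame('wrist'); cv2.imwrite('pics/'+name,im[:,:,::-1]); np.savez('pics/'+name+'.npz',K=C[0],T=C[1])
    for l in labels: print(l,[(np.round(d['rect'],1).tolist(),round(d['p'],2)) for d in recognise(l,'wrist')][:4])
    return C
C=look([.50,-.163,.34],14.6,'wr.png',['rail_mid'])
print([proj('wrist',P,C).round() for P in ((.541,-.278,.14),(.4806,-.045,.14))])
C=look([.52,.165,.36],51.4,'wb.png',['band','cap','bottle'])
print([proj('wrist',P,C).round() for P in ((.533,.175,.143),(.533,.175,.022))])
print(robot.current_time_s())
```

```text
rail_mid [([284.2, 155.7, 239.6, 47.5], 0.87)]
[array([390., 166.]), array([168., 166.])]
band [([285.4, 150.9, 25.7, 96.6], 0.98), ([202.1, 223.2, 52.9, 89.9], 0.57)]
cap [([283.4, 153.9, 41.9, 36.7], 0.88)]
bottle [([282.1, 142.8, 54.9, 48.0], 0.74), ([216.8, 49.4, 87.7, 92.8], 0.74)]
[array([281., 158.]), array([281., 147.])]
5.1583
```

View pics/wr.png

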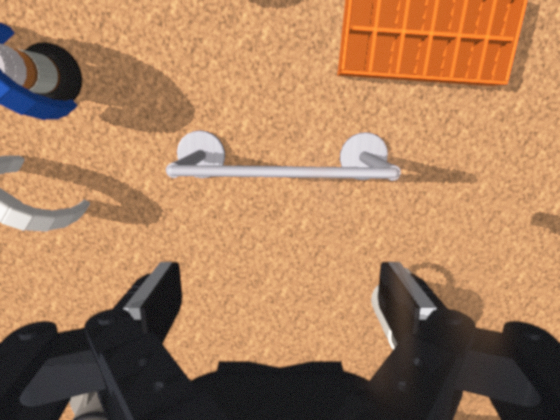

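View pics/wb.png

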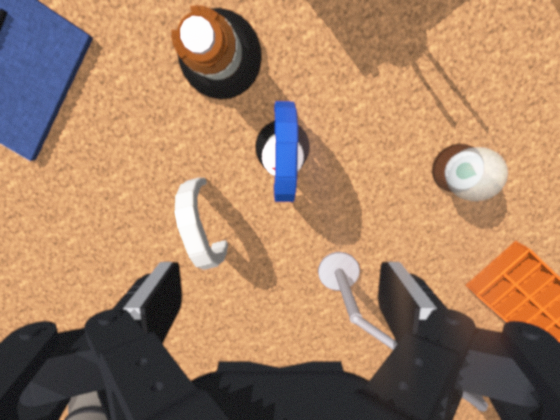

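Run:
```python
from h import *
def L(n): z=np.load('pics/'+n+'.npz'); return z['K'],z['T']
C=L('wr.png'); a,b=[atz('',p,.14,C) for p in((169,170),(399,173))]
print('bar',a,b,np.linalg.norm(a-b),(a+b)/2,np.degrees(np.arctan2(*(a-b)[[1,0]]))-90)
g=cv2.imread('pics/wr.png')
# edges of bar columns
for c in (230,280,330):
    col=g[155:190,c].astype(int); print(c,[(155+i) for i in range(35) if col[i,0]>110 and abs(col[i,0]-col[i,2])<40])
C=L('wb.png'); g=cv2.imread('pics/wb.png'); h=cv2.cvtColor(g,cv2.COLOR_BGR2HSV)
m=cv2.inRange(h,(105,150,60),(130,255,255)); m[:,:200]=0; m[:90]=0;m[230:]=0;m[:,350:]=0
ys,xs=np.nonzero(m); print(xs.min(),xs.max(),ys.min(),ys.max())
for r in range(ys.min(),ys.max()+1,6):
    x=np.nonzero(m[r])[0]; print(r,x.min(),x.max(),end='; ')
cv2.imwrite('pics/wbz.png',cv2.resize(g[90:220,220:360],None,fx=5,fy=5,interpolation=cv2.INTER_CUBIC))
crown=[atz('',p,.143,C) for p in ((285,130),(285,170))]; print(crown)
print('base',atz('',(282,147),.022,C))
```

```text
bar [ 0.47650871 -0.04695631  0.14      ] [ 0.53587064 -0.29038229  0.14      ] 0.25055946426589637 [ 0.50618967 -0.1686693   0.14      ] 13.7046818783719
230 [166, 167, 168, 169, 170, 171, 172, 173, 174, 175]
280 [166, 167, 168, 169, 170, 171, 172, 173, 174, 175, 176]
330 [167, 168, 169, 170, 171, 172, 173, 174, 175, 176, 177]
274 297 102 200
102 277 286; 108 275 294; 114 276 294; 120 275 295; 126 274 296; 132 274 296; 138 277 296; 144 276 295; 150 276 295; 156 276 295; 162 276 295; 168 276 295; 174 276 295; 180 276 295; 186 275 295; 192 275 294; 198 276 293; [array([0.55560008, 0.1964851 , 0.143     ]), array([0.5278543 , 0.16168444, 0.143     ])]
base [0.53408774 0.17343856 0.022     ]
```

View pics/wbz.png

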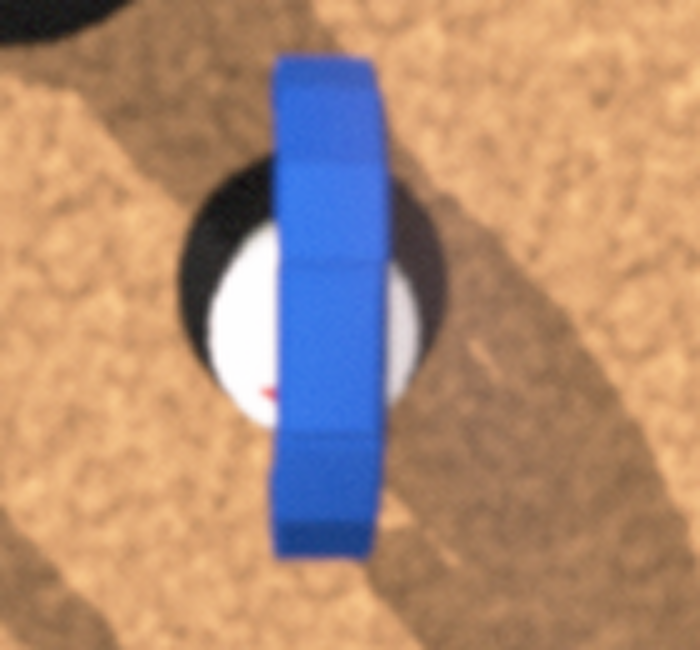

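Run:
```python
from h import *
def L(n): z=np.load('pics/'+n+'.npz'); return z['K'],z['T']
C=L('wb.png')
P=[atz('',p,.143,C) for p in ((286,142.4),(286,177),(276,160),(296.5,160),(286,159.7))]
print(np.linalg.norm(P[0]-P[1]),np.linalg.norm(P[2]-P[3]),P[4])
print('cap',atz('',(282.8,154.5),.117,C))
print('big',atz('',(197,34),.17,C),atz('',(219,53),.02,C))
print(robot.tip_reach,robot.current_contact_force())
for p in ((274,144),(297,144),(287,159),(276,102),(276,200)): print(p,atz('',p,.026 if p[1] in(102,200) else .143,C))
```

```text
0.039126139063472114 0.023172506972489765 [0.5360573  0.17016044 0.143     ]
cap [0.53500974 0.17422207 0.117     ]
big [0.54659942 0.31982738 0.17      ] [0.54650199 0.3275072  0.02      ]
0.017 [0.2866535  0.00182095 0.01264476]
(274, 144) [0.5365406  0.19225979 0.143     ]
(297, 144) [0.55652534 0.17617497 0.143     ]
(287, 159) [0.53742966 0.17007112 0.143     ]
(276, 102) [0.56708227 0.22821382 0.026     ]
(276, 200) [0.47686537 0.11679429 0.026     ]
```

```bash
python3 - <<'E'
from h import *
robot.line_to([.536,.170,.20],[180,0,51.4],velocity=.25)
print(robot.line_to([.536,.170,.139],velocity=.08,f_stop=6),robot.current_tool_pos())
s=vision.grab_frame('scene'); crop(s,375,235,140,110,5,'g1.png')
s=vision.grab_frame('side'); crop(s,265,250,140,110,5,'g2.png')
s=vision.grab_frame('wrist'); cv2.imwrite('pics/g3.png',s[:,:,::-1])
print(robot.current_time_s(),robot.current_contact_force(),robot.current_eef_rot())
E
python3 -c "
import cv2,numpy as np
a=[cv2.resize(cv2.imread(f'pics/g{i}.png'),(400,314)) for i in(1,2)]
cv2.imwrite('pics/g12.png',np.hstack(a))"
```

```text
False [0.53645598 0.17030493 0.13955394]
7.0083 [-0.46453234  0.19279436  0.20613038] [ 1.79953389e+02 -6.97858140e-02  5.13997692e+01]
```

View pics/g12.png

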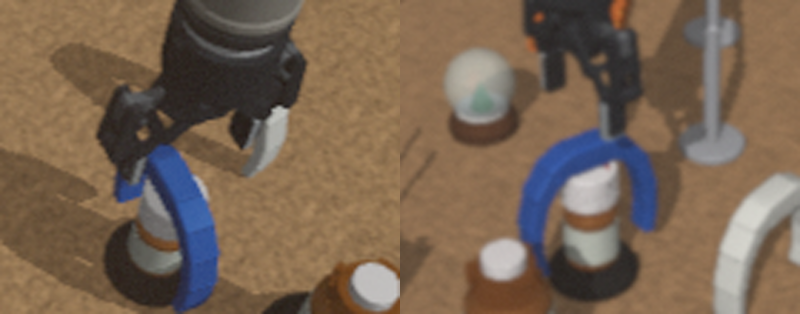

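View pics/g3.png

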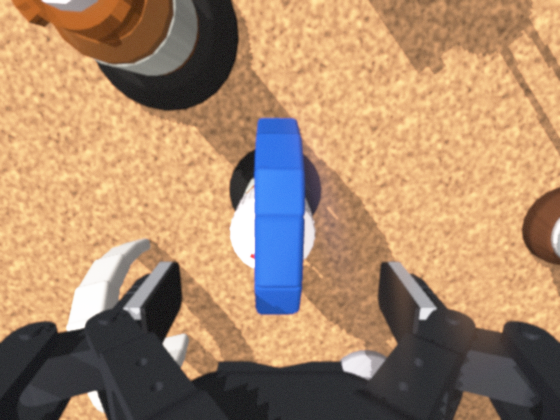

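```bash
python3 - <<'E'
from h import *
C=cam('wrist'); 
t=robot.current_tool_pos();M=R.from_euler('xyz',robot.current_eef_rot(),degrees=True).as_matrix()
print('tcp',proj('',t,C),'tip',proj('',t+M@[0,0,.017],C))
for dx in(-.021,0,.021):
  print(dx,proj('',[.536+dx*.624,.170+dx*.781,.143],C))
for r in (190.5,214,285,250): print(r,(M.T@(atz('',(280,r),.143,C)-t)).round(4))
print('cap',proj('',[.5345,.174,.117],C))
for n in('scene','side'): print(n,proj(n,t),proj(n,t+M@[0,.0425,.0]),proj(n,t+M@[0,-.0425,0]))
E
cd pics; python3 -c "
import cv2
g=cv2.imread('g3.png');cv2.imwrite('g3z.png',cv2.resize(g[100:340,140:420],None,fx=2.5,fy=2.5))"
```

```text
tcp [279.22668532 249.31851199] tip [279.24754431 237.27966875]
-0.021 [278.82372297 289.57724531]
0 [278.80235168 252.82005953]
0.021 [278.77945933 213.44674022]
190.5 [ 0.0321  0.0004 -0.0032]
214 [ 0.0202  0.0004 -0.0033]
285 [-0.0188  0.0004 -0.0033]
250 [ 0.001   0.0004 -0.0033]
cap [272.54939332 231.02077251]
scene [366.61824126 241.8700756 ] [349.22660269 247.59690482] [383.65958908 236.25859234]
side [258.88361224 244.74581093] [249.87247133 237.06828203] [268.44708707 252.8939306 ]
```

View pics/g3z.png

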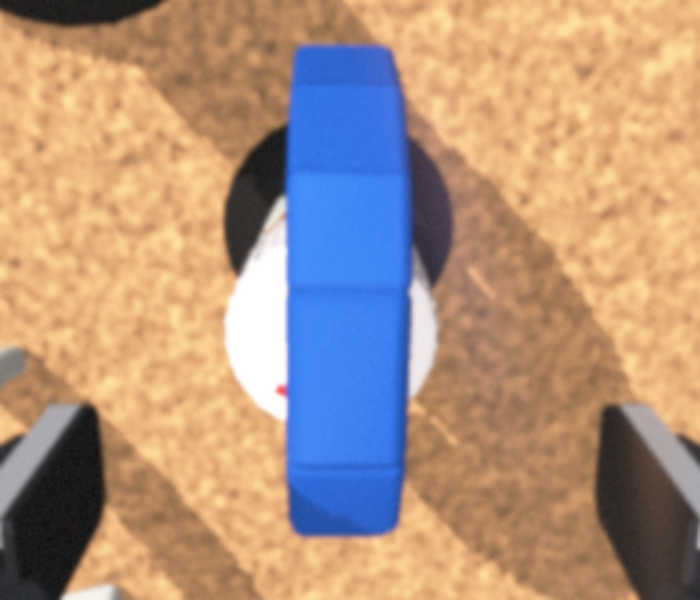

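Run:
```python
from h import *
fingers.gripper_to(0.0,force=50)
print(robot.current_finger_gap(),robot.current_tool_pos(),robot.current_contact_force())
robot.line_to([.5365,.1703,.165],velocity=.1)
C=cam('wrist');s=vision.grab_frame('wrist'); cv2.imwrite('pics/k1.png',s[:,:,::-1])
s=vision.grab_frame('side'); crop(s,262,240,140,110,5,'k2.png')
print(robot.current_time_s(),robot.current_finger_gap(),robot.current_contact_force())
```

```text
0.0025357073655003027 [0.53598743 0.17000715 0.13897525] [-0.63736112 -0.72251079 -0.24749701]
8.2833 0.0013099767926531257 [ 0.44723618 -0.08050623  0.33184837]
```

View pics/k1.png

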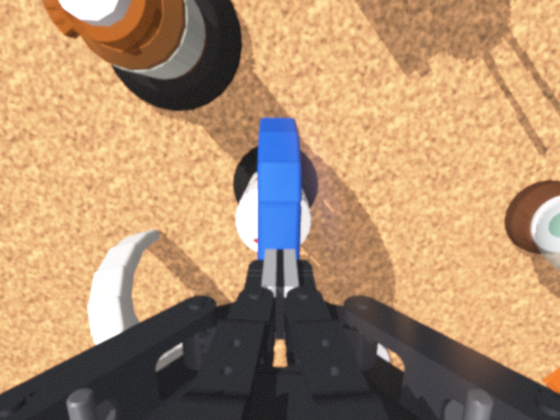

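View pics/k2.png

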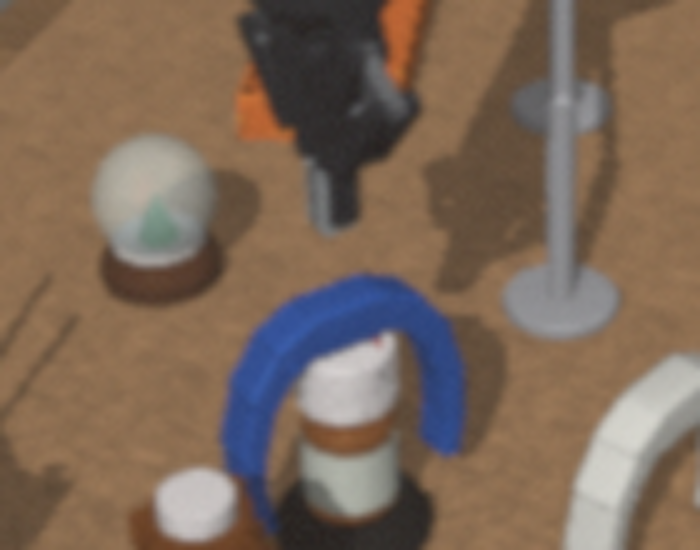

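Run:
```python
from h import *
t=robot.current_tool_pos();print(t,robot.current_eef_rot(),robot.current_joint_positions(),robot.current_time_s())
for d in(-.03,-.02,0,.017): print(d,proj('side',t-[0,0,d]),proj('scene',t-[0,0,d]),proj('wrist',t-[0,0,d]))
C=np.load('pics/wb.png.npz');
for n,p in (('side',(192+74,185+60)),('scene',0)):
    pass
for z in(.117,.143): print(z,proj('side',[.536,.170,z]),proj('scene',[.536,.170,z]))
s=vision.grab_frame('scene'); crop(s,370,240,140,110,5,'k3.png')
```

```text
[0.53606237 0.17004996 0.16438967] [-1.79969094e+02  5.99953743e-02  5.13995470e+01] [  4.57102114  24.57343753 -33.27629126  88.13670508  13.91718607
  71.52992716 -69.36458823] 8.2833
-0.03 [258.04152989 225.66070916] [371.40425606 227.78011397] [279.14013181 277.29696533]
-0.02 [258.23493051 229.22390367] [370.48977456 230.43086795] [279.17236502 266.80596638]
0 [258.61612017 236.24690547] [368.71142648 235.58566142] [279.2260823  249.32250553]
0.017 [258.93438119 242.11051608] [367.2506269  239.81999562] [279.26316286 237.25382628]
0.117 [259.52106334 252.35007679] [364.7393071  247.04204028]
0.143 [259.04660741 243.60166023] [366.87106092 240.86150101]
```

View pics/k3.png

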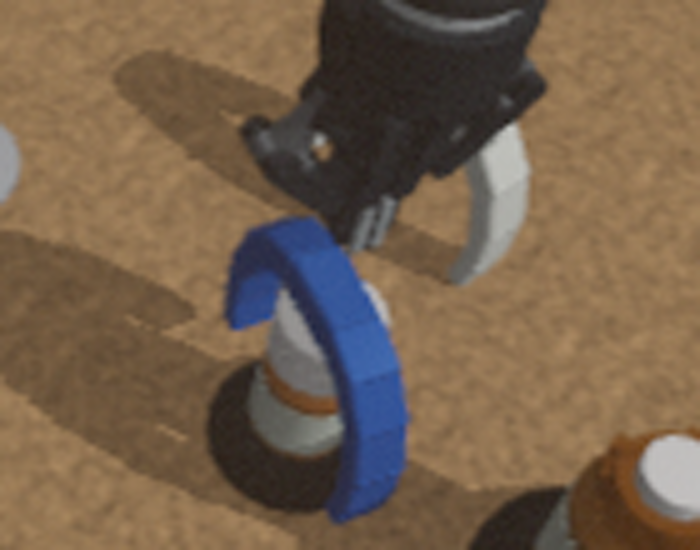

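Run:
```python
from h import *
def tri(a,b):
    (o1,d1),(o2,d2)=ray('scene',a),ray('side',b)
    A=np.c_[d1,-d2]; s=np.linalg.lstsq(A,o2-o1,rcond=None)[0]
    p,q=o1+d1*s[0],o2+d2*s[1]; return (p+q)/2,np.linalg.norm(p-q)
print('tip',tri((300+372/5,185+248/5),(192+332/5,185+233/5)))
print('cap centre',tri((300+322/5,185+ 320/5),(192+348/5,185+377/5)))
print('base',tri((360,271),(263,287)))
# arm ends outer-bottom: far arm, near arm
print('end far',tri((300+245/5,203+233/5),(195+430/5,210+325/5)))
print('end near',tri((300+345/5,203+432/5),(195+258/5,210+407/5)))
```

```text
tip (array([0.53551452, 0.17880407, 0.18060098]), np.float64(0.006703232764108323))
cap centre (array([0.52947834, 0.17088752, 0.09599863]), np.float64(0.004177157303880174))
base (array([0.53235771, 0.17576461, 0.01018971]), np.float64(0.006625491140530222))
end far (array([0.49741328, 0.1283823 , 0.02040691]), np.float64(0.005992562884352891))
end near (array([0.56643042, 0.21221628, 0.01555234]), np.float64(0.013175205649906528))
```

```bash
cd pics; python3 -c "
import cv2
g=cv2.imread('k1.png');cv2.imwrite('k1z.png',cv2.resize(g[210:350,200:360],None,fx=5,fy=5,interpolation=cv2.INTER_CUBIC))"
```

```text
(no output)
```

View pics/k1z.png

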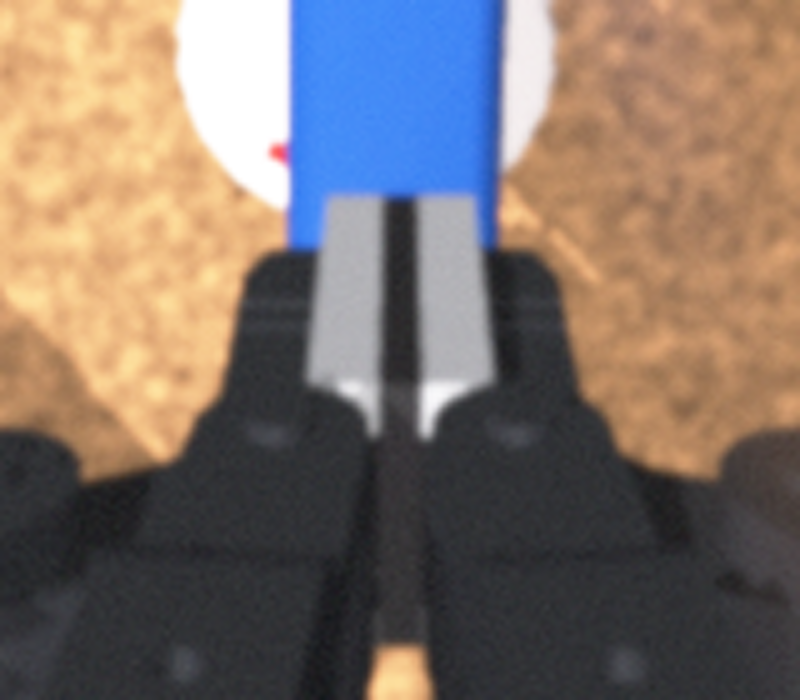

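Run:
```python
from h import *
robot.line_to([.536,.170,.140],velocity=.08)
print(robot.current_contact_force())
print(robot.line_to([.536,.170,.112],velocity=.025,f_stop=2.5),robot.current_tool_pos(),robot.current_contact_force(),robot.current_time_s())
s=vision.grab_frame('side'); crop(s,262,240,140,110,5,'m2.png')
s=vision.grab_frame('wrist'); cv2.imwrite('pics/m1.png',s[:,:,::-1])
```

```text
[ 0.71807112 -0.69229603 -0.73847396]
True [0.53580095 0.17034496 0.12451437] [-0.58885053 -0.09417804  4.22672988] 9.4833
```

View pics/m2.png

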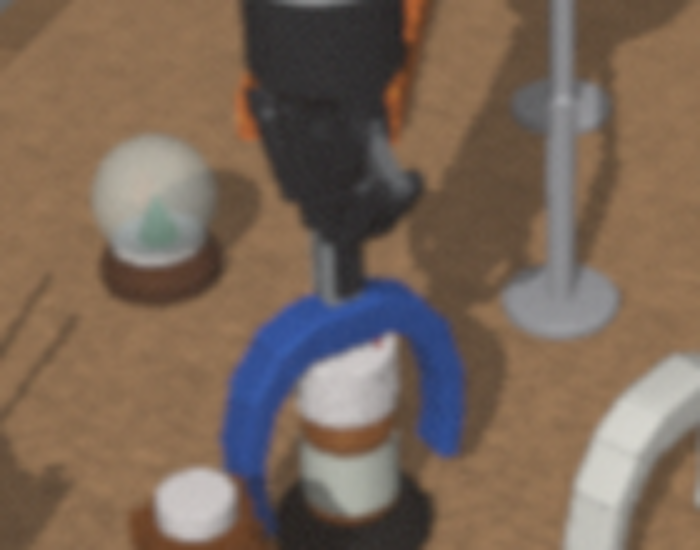

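View pics/m1.png

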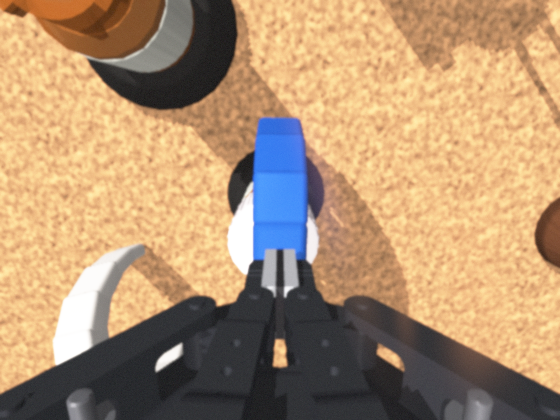

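Run:
```python
from h import *
robot.line_to([.536,.170,.150],velocity=.15)
fingers.gripper_to(0.75)
print(robot.line_to([.536,.170,.101],velocity=.08,f_stop=6),robot.current_tool_pos(),robot.current_contact_force())
fingers.gripper_to(0.0,force=50)
print(robot.current_finger_gap(),robot.current_finger_gap()*85,robot.current_contact_force(),robot.current_time_s())
s=vision.grab_frame('side'); crop(s,262,240,140,110,5,'n2.png')
s=vision.grab_frame('wrist'); cv2.imwrite('pics/n1.png',s[:,:,::-1])
```

```text
False [0.5363218  0.1702212  0.10127169] [-0.4807268   0.00152885  0.14831256]
0.2969581874033533 25.241445929285028 [-0.17473388 -0.25319907  1.50428663] 11.7167
```

View pics/n2.png

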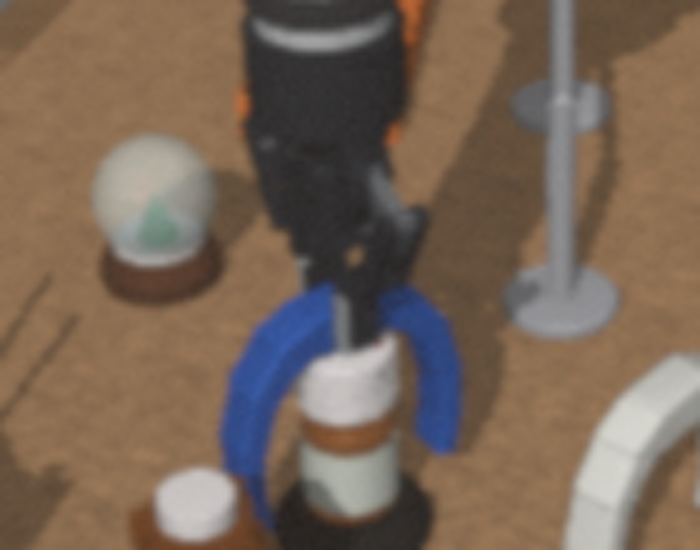

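View pics/n1.png

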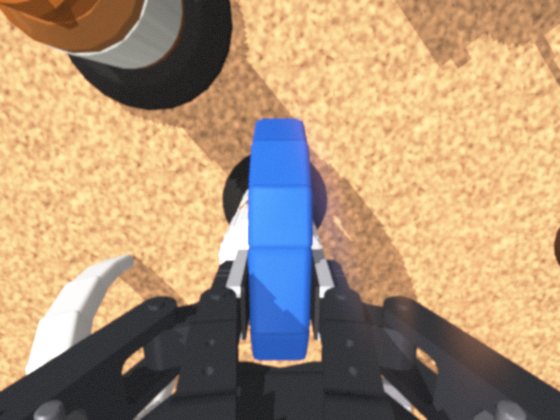

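Run:
```python
from h import *
robot.line_to([.536,.170,.27],velocity=.15)
print(robot.current_finger_gap(),robot.current_contact_force(),robot.current_time_s())
robot.line_to([.507,-.167,.27],[180,0,13.8],velocity=.2)
robot.pause(.2)
print(robot.current_finger_gap(),robot.current_contact_force(),robot.current_tool_pos(),robot.current_time_s())
C=cam('wrist');s=vision.grab_frame('wrist'); cv2.imwrite('pics/o1.png',s[:,:,::-1]); np.savez('pics/o1.png.npz',K=C[0],T=C[1])
s=vision.grab_frame('side'); crop(s,305,190,160,120,5,'o2.png')
s=vision.grab_frame('scene'); crop(s,250,175,160,120,5,'o3.png')
u=R.from_euler('z',13.8,degrees=True).as_matrix()
for y in(-.115,0,.115): print(proj('',np.array([.5065,-.168,.14])+u@[0,y,0],C))
```

```text
0.29112938621341683 [ 0.28079698  0.72446498 -1.58192677] 13.0917
0.2942496670783008 [-0.03588762  0.29422192 -0.68936919] [ 0.50719362 -0.16619896  0.2700888 ] 15.1333
[408.7254949  192.68252271]
[280.16656175 192.55270737]
[151.54414429 192.42282792]
```

View pics/o1.png

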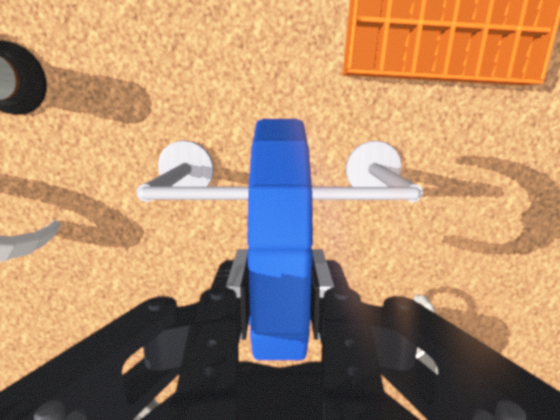

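View pics/o2.png

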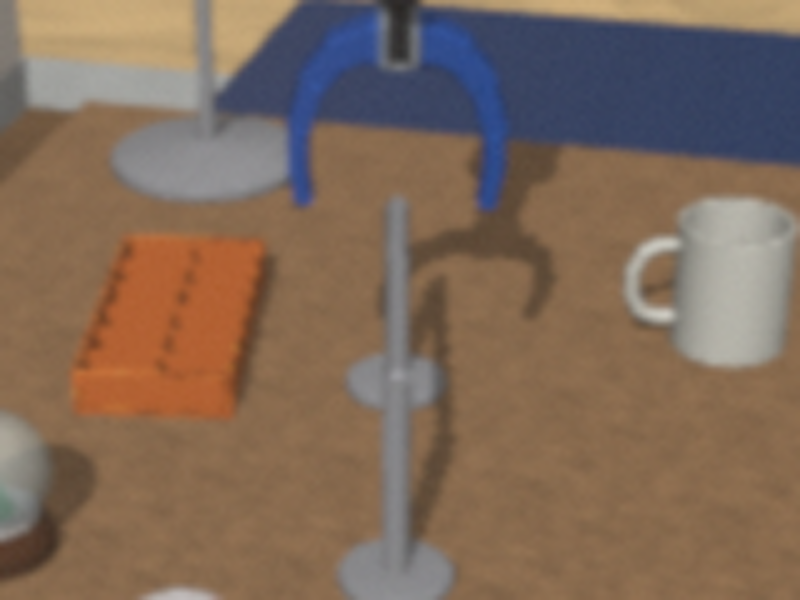

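View pics/o3.png

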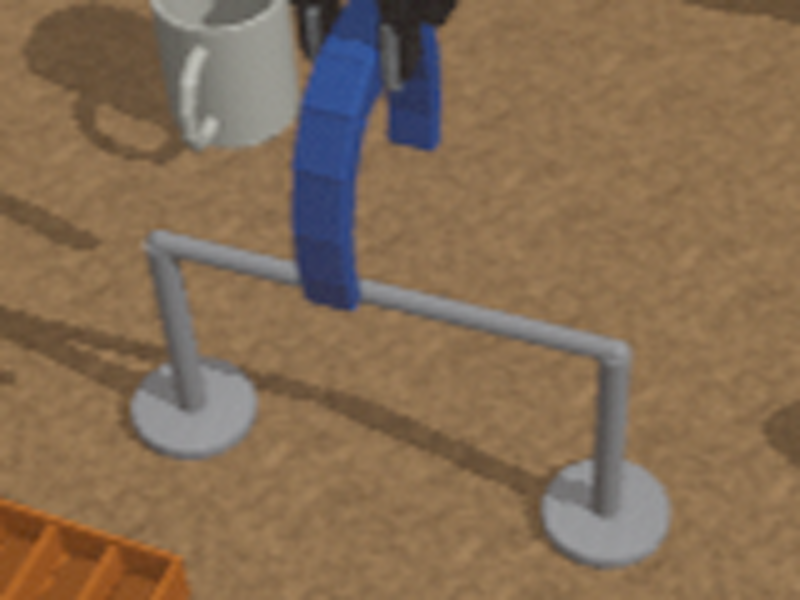

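Run:
```python
from h import *
robot.line_to([.507,-.167,.142],velocity=.12); robot.pause(.1)
print(robot.line_to([.507,-.167,.125],velocity=.025,f_stop=2.5),robot.current_tool_pos(),robot.current_contact_force(),robot.current_time_s())
s=vision.grab_frame('side'); crop(s,305,190,160,120,5,'p2.png')
s=vision.grab_frame('scene'); crop(s,250,175,160,120,5,'p3.png')
```

```text
True [ 0.50698957 -0.1669983   0.13017758] [-0.37727128 -0.05365686  3.59409059] 17.1083
```

View pics/p2.png

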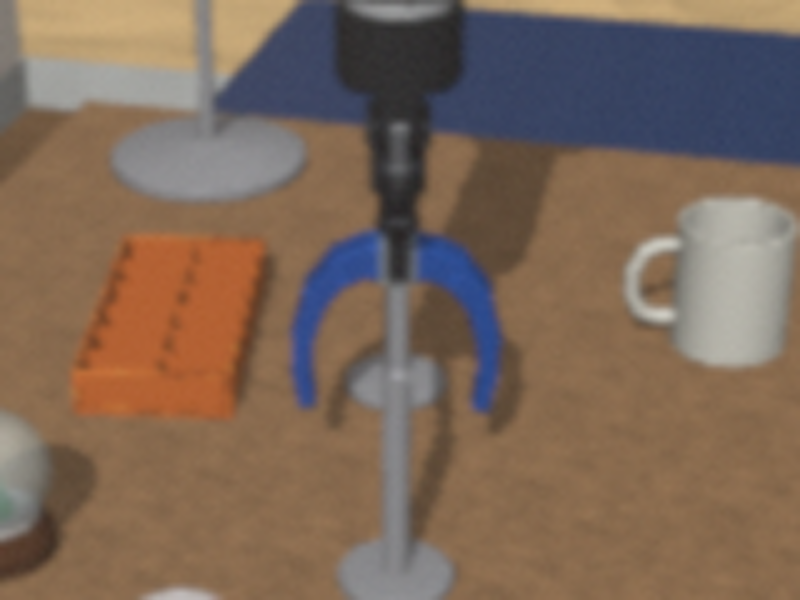

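View pics/p3.png

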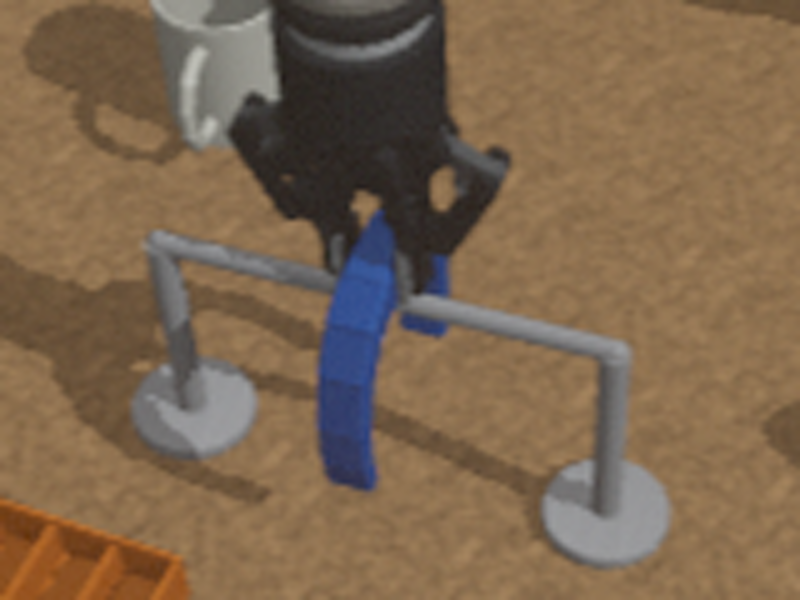

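Run:
```python
from h import *
fingers.gripper_to(0.7); robot.pause(.15)
robot.line_to([.507,-.167,.175],velocity=.12)
robot.line_to([.507,-.167,.27],velocity=.25)
C=cam('wrist');s=vision.grab_frame('wrist'); cv2.imwrite('pics/q1.png',s[:,:,::-1])
robot.line_to([.52,.165,.27],[180,0,30],velocity=.22); robot.pause(.15)
C=cam('wrist');s=vision.grab_frame('wrist'); cv2.imwrite('pics/q4.png',s[:,:,::-1]); np.savez('pics/q4.png.npz',K=C[0],T=C[1])
print([(np.round(d['rect'],1).tolist(),round(d['p'],2)) for d in recognise('cap','wrist')][:4])
s=vision.grab_frame('side'); crop(s,305,200,160,120,5,'q2.png')
s=vision.grab_frame('scene'); crop(s,250,185,160,120,5,'q3.png')
print(robot.current_time_s(), proj('',[.5345,.174,.117],C),robot.current_joint_positions())
for y in (30,60,90,110): print(y, robot.inverse_kinematics([.5345,.174,.08],[180,0,y]))
```

```text
[([279.1, 164.9, 53.9, 50.9], 0.82)]
20.9083 [276.71046342 167.37621475] [  3.97267866  18.73675304 -31.80003415  80.20617504   9.80905243
  83.8025806  -87.56056671]
30 [  1.46752956  28.50753367 -29.38931641  94.60628416  15.5357871
  60.9823053  -92.54502584]
60 [  4.43990734  29.46154202 -33.7661152   94.48975089  18.10724063
  61.59012557 -64.60782922]
90 [  7.75083517  30.75446196 -38.79819866  94.36307879  21.18838226
  62.43497363 -37.05963708]
110 [ 10.22857667  31.91717823 -42.70591973  94.27071184  23.68296232
  63.21534039 -19.02822503]
```

View pics/q2.png

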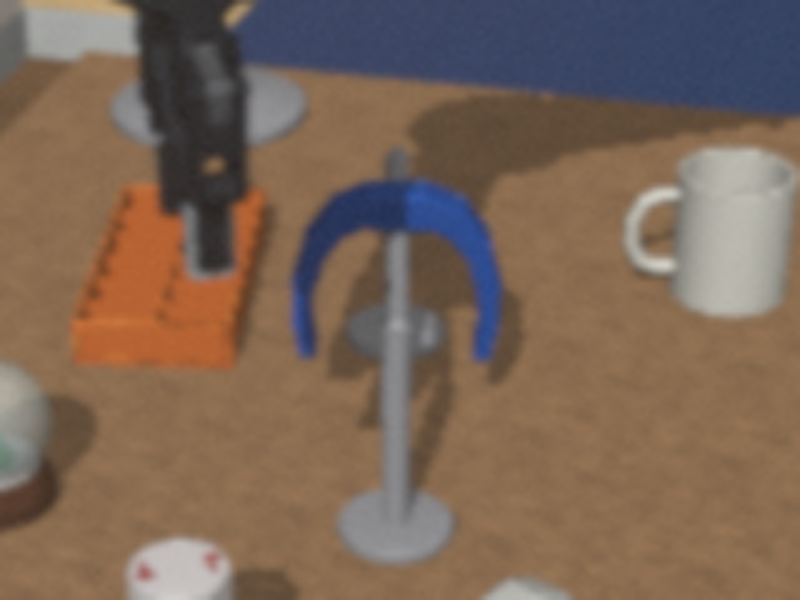

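View pics/q3.png

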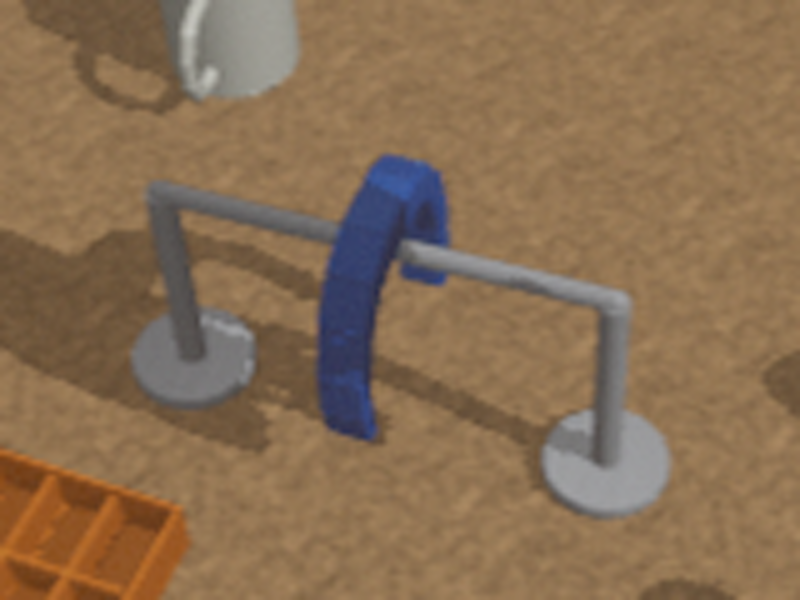

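View pics/q4.png

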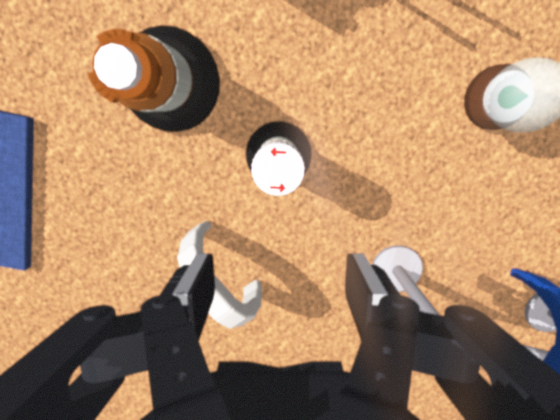

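Run:
```python
from h import *
z=np.load('pics/q4.png.npz'); C=z['K'],z['T']
g=cv2.imread('pics/q4.png')
cv2.imwrite('pics/q4z.png',cv2.resize(g[110:210,220:340],None,fx=6,fy=6,interpolation=cv2.INTER_CUBIC))
m=((g.min(2)>200)*255).astype(np.uint8); m[:120]=0;m[205:]=0;m[:,:240]=0;m[:,320:]=0
c=max(cv2.findContours(m,0,2)[0],key=cv2.contourArea); h=cv2.convexHull(c); print(cv2.minEnclosingCircle(h),cv2.fitEllipse(h))
(x,y),r=cv2.minEnclosingCircle(h)
for p in ((x,y),(x-r,y),(x+r,y)): print(atz('',p,.117,C))
for p in((207,225),(180,262),(225,325),(258,285)): print('white',atz('',p,.05,C))
print('arrow',atz('',(278,152),.117,C),atz('',(278,188),.117,C))
print('base',atz('',(279,154),.022,C))
```

```text
((276.90594482421875, 167.42079162597656), 27.881528854370117) ((277.1424865722656, 168.16525268554688), (51.889808654785156, 54.7493896484375), 163.88314819335938)
[0.53455508 0.17381881 0.117     ]
[0.52144898 0.19666176 0.117     ]
[0.54766344 0.15097193 0.117     ]
white [0.42201429 0.20709787 0.05      ]
white [0.36149718 0.21455972 0.05      ]
white [0.30825374 0.12416384 0.05      ]
white [0.38175966 0.11480739 0.05      ]
arrow [0.5476363  0.18011329 0.117     ] [0.51778091 0.16302975 0.117     ]
base [0.53603197 0.17245864 0.022     ]
```

View pics/q4z.png

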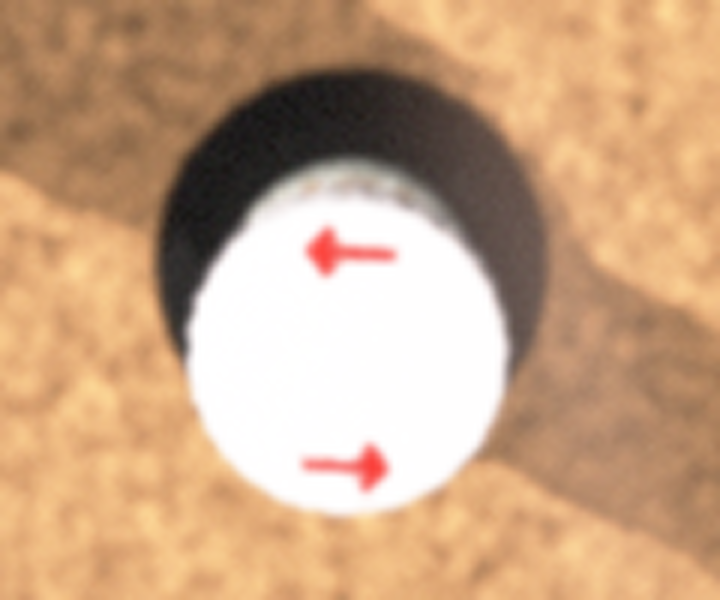

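Run:
```python
from h import *
fingers.gripper_to(0.95)
robot.line_to([.534,.1725,.14],[180,0,30],velocity=.2)
print(robot.line_to([.534,.1725,.0775],velocity=.08,f_stop=5),robot.current_tool_pos(),robot.current_contact_force())
s=vision.grab_frame('wrist'); cv2.imwrite('pics/r1.png',s[:,:,::-1])
s=vision.grab_frame('side'); crop(s,262,240,140,110,5,'r2.png')
print(robot.current_time_s())
```

```text
False [0.53448529 0.1727945  0.07801387] [-0.45946833  0.66705425  0.48021688]
23.1
```

View pics/r1.png

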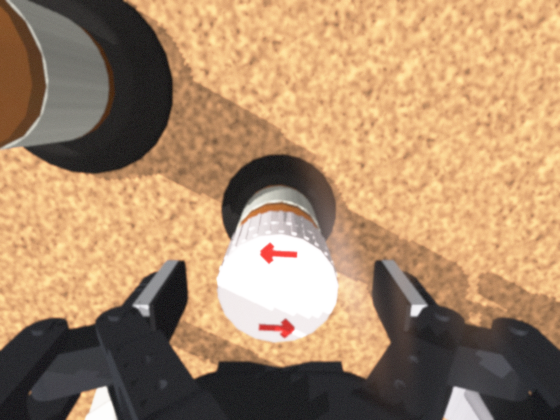

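View pics/r2.png

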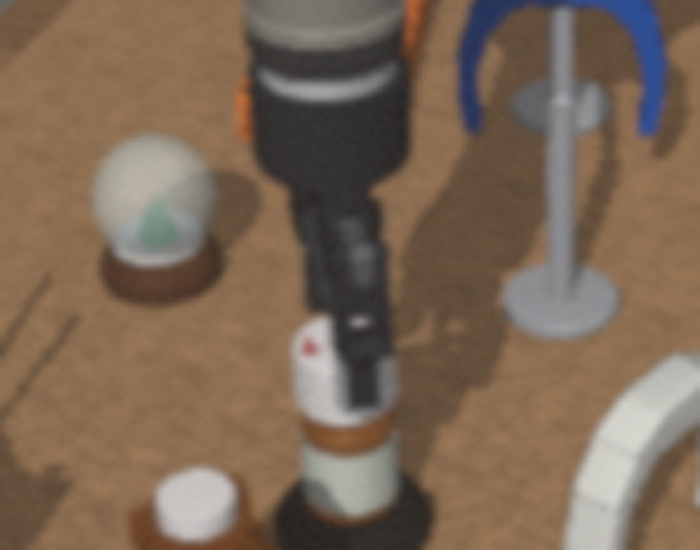

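Run:
```python
from h import *
C=cam('wrist');t=robot.current_tool_pos();M=R.from_euler('xyz',robot.current_eef_rot(),degrees=True).as_matrix()
for p in ((278.2,253.5),(277,328),(277.5,288),(218,285),(337,285)):
    P=atz('',p,.117,C); print(p,P,(M.T@(P-t)).round(4))
```

```text
(278.2, 253.5) [0.54778943 0.18027714 0.117     ] [ 0.0152  0.0001 -0.0388]
(277, 328) [0.51795146 0.16369221 0.117     ] [-0.0189 -0.0004 -0.0388]
(277.5, 288) [0.5344575  0.17293393 0.117     ] [ 0.     -0.0002 -0.0388]
(218, 285) [0.52359159 0.19451178 0.117     ] [ 0.0014 -0.0243 -0.0388]
(337, 285) [0.54768871 0.15270722 0.117     ] [ 0.0014  0.024  -0.0388]
```

Run:
```python
from h import *
fingers.gripper_to(0.0,force=80); robot.pause(.2)
print(robot.current_finger_gap()*85,robot.current_tool_pos(),robot.current_contact_force(),robot.current_torque())
t=np.array(robot.current_tool_pos())
for i in range(1,5):
    robot.line_to([.5340,.1724,.0775-.0015*i],velocity=.02)
    robot.pause(.15)
    print(robot.current_tool_pos(),robot.current_contact_force(),robot.current_finger_gap()*85)
print(robot.current_time_s())
s=vision.grab_frame('wrist'); cv2.imwrite('pics/t1.png',s[:,:,::-1])
```

```text
47.48323574522958 [0.53418093 0.17272607 0.07792726] [-0.7535084   0.30135104  5.56369827] [-0.00485955  0.32537391 -0.01800484]
[0.53418977 0.17274911 0.07661858] [-1.83197862  0.68117892  6.7031208 ] 47.73265116287086
[0.53419885 0.17270863 0.07546142] [-2.96502823 -0.75513773  7.75668799] 46.96751574789753
[0.5342084  0.17274656 0.0743118 ] [-3.22207047 -0.62867143  9.59702775] 46.96791149603911
[0.53419751 0.17273581 0.07313141] [-2.89462266 -1.87631647 11.88763143] 47.118407759199876
25.3
```

View pics/t1.png

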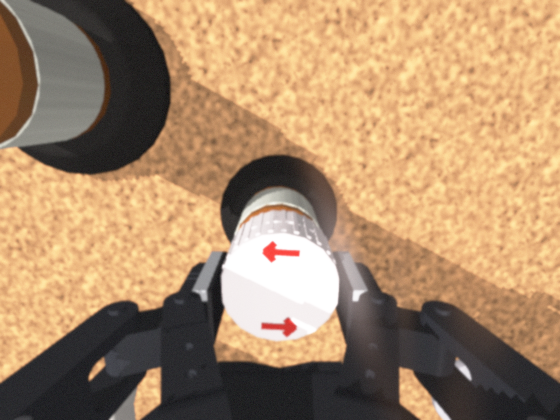

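Run:
```python
from h import *
robot.line_to([.5341,.1725,.0706],velocity=.02); robot.pause(.15)
print(robot.current_tool_pos(),robot.current_contact_force())
for yaw in (38,46,54,62,70,78,86,94):
    robot.line_to([.5341,.1725,.0706],[180,0,yaw],velocity=.05)
    print(yaw,np.round(robot.current_eef_rot(),2),np.round(robot.current_tool_pos(),4),np.round(robot.current_contact_force(),1),np.round(robot.current_torque(),2),round(robot.current_finger_gap()*85,1),robot.current_time_s())
    if yaw==46:
        s=vision.grab_frame('wrist'); cv2.imwrite('pics/u0.png',s[:,:,::-1])
s=vision.grab_frame('wrist'); cv2.imwrite('pics/u1.png',s[:,:,::-1])
```

```text
[0.53423245 0.17277177 0.07241026] [-4.15150864 -1.31491753 13.06579821]
38 [179.93  -0.18  38.02] [0.5354 0.1732 0.0727] [-1.9 -1.1 11.8] [-0.19  0.54  0.06] 47.1 26.0417
46 [179.93  -0.23  46.05] [0.5355 0.1739 0.0729] [-3.5  0.5 11.4] [0.   0.49 0.09] 47.0 26.3333
54 [179.91  -0.25  54.06] [0.5355 0.1744 0.073 ] [-2.7 -0.1 12.5] [0.09 0.56 0.11] 47.3 26.675
62 [179.89  -0.24  62.06] [0.5354 0.1745 0.0729] [-1.9  1.3 12.7] [0.12 0.52 0.13] 47.4 26.9667
70 [179.87  -0.23  70.07] [0.5353 0.1746 0.0729] [-2.5  1.  11.2] [0.13 0.55 0.03] 47.5 27.2583
78 [179.85  -0.2   78.07] [0.5352 0.1747 0.0729] [-1.7  0.8 12.2] [0.13 0.64 0.01] 47.3 27.55
86 [ 1.7984e+02 -1.7000e-01  8.6070e+01] [0.5351 0.1746 0.0728] [-1.9  1.2 11.4] [0.13 0.63 0.03] 47.4 27.8417
94 [ 1.7982e+02 -1.4000e-01  9.4060e+01] [0.5351 0.1744 0.0728] [-2.9  0.3 12.2] [0.07 0.61 0.06] 47.5 28.1333
```

View pics/u1.png

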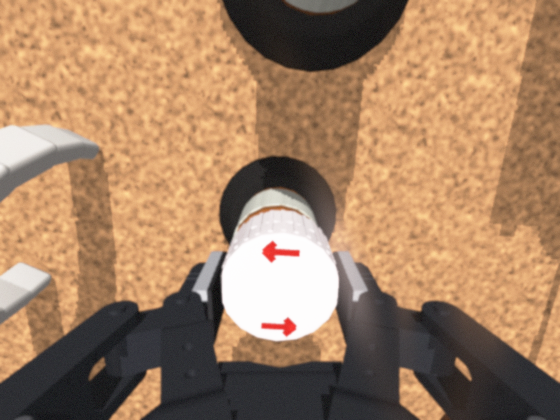

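Run:
```python
from h import *
for z in (.076,.080,.086,.095,.118):
    robot.line_to([.5347,.1735,z],[180,0,94],velocity=.03 if z<.09 else .06)
    print(np.round(robot.current_tool_pos(),4),np.round(robot.current_contact_force(),1),round(robot.current_finger_gap()*85,1))
robot.pause(.3)
s=vision.grab_frame('wrist'); cv2.imwrite('pics/v1.png',s[:,:,::-1])
s=vision.grab_frame('side'); crop(s,262,240,140,110,5,'v2.png')
s=vision.grab_frame('scene'); crop(s,365,245,140,110,5,'v3.png')
print(robot.current_time_s(),robot.current_contact_force(),robot.current_eef_rot())
```

```text
[0.5351 0.1744 0.0769] [-1.6  0.3  7. ] 47.5
[0.535  0.1735 0.0798] [1.2 0.4 1.5] 47.5
[0.5346 0.1732 0.0858] [ 0.1 -1.2  0.2] 47.0
[0.5351 0.1738 0.0956] [-0.2 -0.2 -1.2] 47.2
[0.5349 0.1736 0.1184] [ 0.2  0.3 -0. ] 47.7
30.4333 [ 0.74231348  0.41701842 -0.23981175] [-1.79978659e+02  2.42428364e-03  9.40036626e+01]
```

View pics/v1.png

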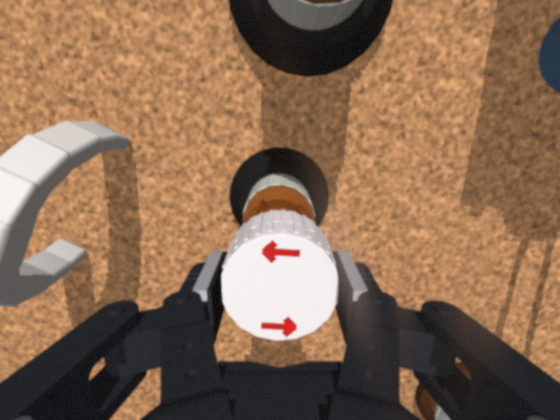

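View pics/v2.png

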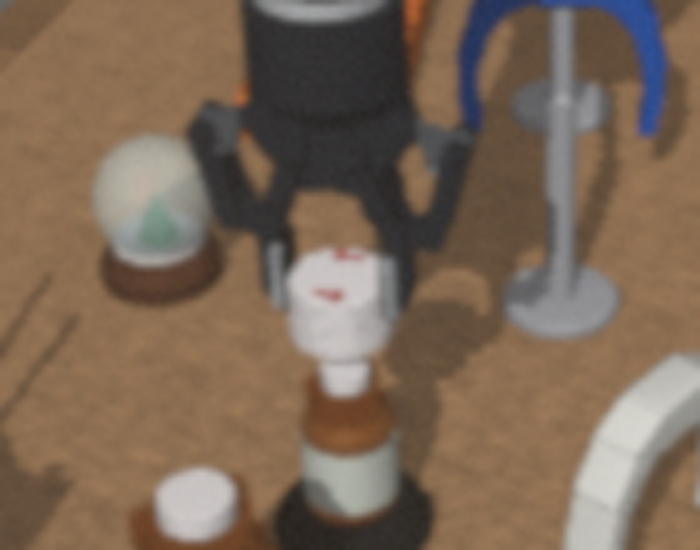

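View pics/v3.png

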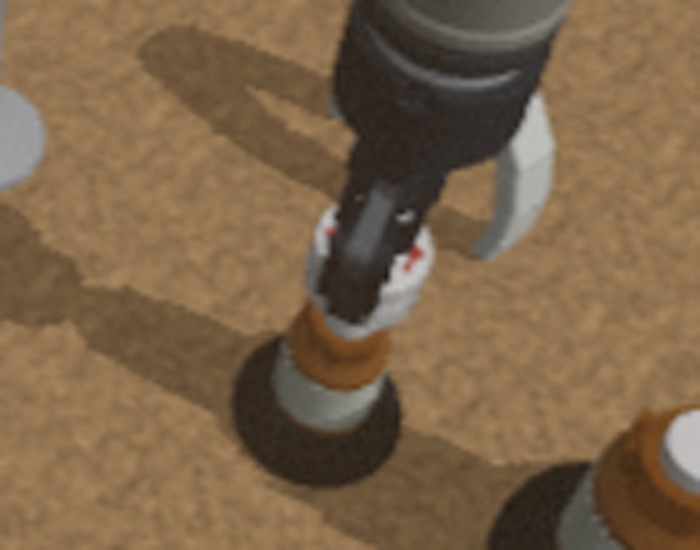

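Run:
```python
from h import *
s=vision.grab_frame('scene'); cv2.imwrite('pics/w3.png',cv2.resize(s[:,:,::-1],(800,600)))
print(robot.current_time_s(),robot.current_tool_pos())
```

```text
30.4833 [0.53463197 0.17348    0.1178691 ]
```

View pics/w3.png

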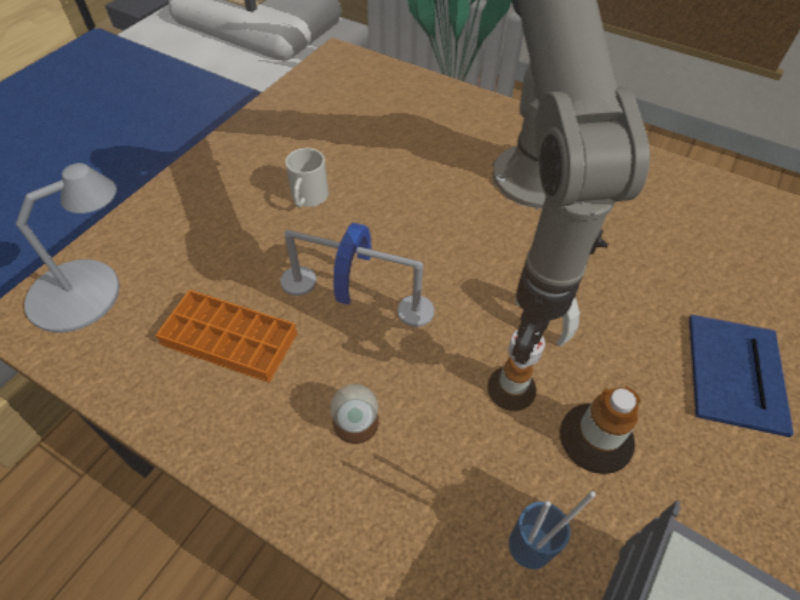

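The picture shows the band hanging on the bar at (352,262), the cap held above the open small bottle at (525,348), and everything else where it was at the start. I'm handing the job in.

```bash
python3 -c "
from station import *
from station import workorder,robot
workorder.close_job(); print(robot.current_time_s())"
```

```text
the job is handed in; nothing more can be done
the job is handed in; nothing more can be done
```

The job is handed in, at about 30.5 s on the robot's clock. The blue band hangs released over the bar of the rail, near its middle. The small bottle's cap was pushed about 5–6 mm down by the spring force, then turned 64° anticlockwise while held down, and lifted off. It ended level in the gripper, with its rim about 3 cm above the open mouth.

**Last checks:** The side and scene pictures show the band on the bar, the bottle open and the cap straight above it. Nothing else on the desk had moved. The tilt read under 0.1° and the tool force was about zero.

**What disagreed:**
- **First grasp missed:** My first close on the band shut on nothing, just above the crown. The real fingertips (jaws shut) sit about 18.5 mm behind the reported TCP, not 17 mm ahead as stated. I found this by a light touch on the crown (about 4 N), and every later grasp was corrected for it.
- **Camera differences:** The fixed cameras differed from the wrist camera by up to about 10 mm along the bar (7 mm across it), so I used the wrist camera.
- **Finger gap:** With the cap held, the finger-gap reading came to about 47 mm, against the cap's 50 mm. The grip held all the same.

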